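# Spin down the loose wing screw of an egg-carton stop

## Robot

A 6-joint arm with a two-finger parallel gripper is mounted at the origin on the work surface. World frame = base frame: x ahead of the robot, y to its left, z up, the work surface at z = 0. Lengths are in mm, angles in rad, forces in N, time in s.
With the tool pointing down it reaches from about 275 to 1000 mm from the base axis. Payload 8.4 kg.
Tool frame: the origin (TCP) lies between the finger pads; the fingertips stand 22 mm ahead of it and the grasp point (between the pads) lies 3 mm ahead of it; z points along the fingers, y is the line along which they close (so a half turn about z gives the same grasp; the last joint's range is limited). The gripper opens to 85 mm and grips with 20 to 120 N. Pads are 22 mm wide; open, the fingers measure 114 mm over their backs; the gripper's body (76 mm by 85 mm) begins 54 mm behind the grasp point. The pads swing forward as they close: fully open they stand 13 mm farther back than shut.
Start: joints at [1.244, 0.353, 1.633, -0, 1.155, -0.002], TCP at [199.448, 592.325, 253.281] pointing down, gripper open.
Joint ranges: [-2.63, 2.63], [-0.92, 2.1], [0.06, 2.66], [-1.3, 4.44], [0, 2.69], [-3.02, 3.02]. Speed limits (rad/s): [2.22, 2.22, 2.79, 3.14, 3.14, 3.14].

## Interface

Orientations are given as [roll, pitch, yaw] about the fixed x, y, z axes, in that order (R = Rz(yaw) Ry(pitch) Rx(roll)).
In Python, from rig import r, grab_frame gives the robot as it stands.
- The arm moves only by the shell command python3 -m inch 'ROWS' [FORCE]. ROWS is JSON, a list of rows, each a list of 7 numbers: the turn, a rotation vector about the tool's x, y, z as a fraction of full scale, then the shift along the tool's x, y, z as a fraction of full scale, then the closure, from 0 (fully open) to 1 (shut). In form: [[rx, ry, rz, dx, dy, dz, fingers], ...]. A call has 1 to 8 rows; each row shifts and turns the commanded pose from where the row before left it, along the tool's axes as they then stand; what a row does not reach is not made up. Full scale, the value 1, is 2.5 cm for a shift and pi rad for a turn. A row lasts 1/12 s, in which the tool goes at most 41.7 mm and 7.16 degrees, less where a joint would pass 70% of its speed; a pose out of reach is approached as far as the arm can. A call with a number of a shift or a turn outside -1 to 1 is refused whole. A call with a gripper value outside its range is refused whole. The fingers move at their own pace and stop on an object; FORCE is the grip in N (left out, the last holds). Time passes only in rows, so rows that do not move let the fingers close. It gives the time, the measured TCP pose, the force, the opening and the grip force at its end, in the units of the state.
- r.sense(): the state, without advancing time (a new reading comes with each control period).
- grab_frame(name): name is "scene" or "top" or "wrist"; returns a dict with "pixels" (480x640x3 uint8, red, green, blue), "z_map" (480x640 float32, mm along the optical axis (not along the pixel's ray), 0 where there is no reading), "vertical_fov" (degrees; the focal length in pixels is half the picture's height over the tangent of half this angle, whatever the lens; pixels are square), "cx", "cy" (the principal point, pixels), "cam_to_world" (4x4, takes a point from camera to world coordinates). Camera axes: x right, y down, z forward; pixel columns grow to the right and rows downward; lengths in mm; the calibration is good to about 2 mm. The wrist camera is an equidistant fisheye: a pixel r from the principal point sees the ray r / f radians off the axis. A picture is of the moment at which its call begins.
- r.sign_off(): hands the job in; it is judged then, once.
The state is a dict: "clock": time; "qpos": joint angles; "qvel": joint speeds; "joint_efforts": joint torques, N m; "eef_pos": TCP position; "tcp_rot": TCP orientation; "contact_force": force on the tool from outside, world axes, zero at the start; "wrist_torque": the same for the moment, N m; "opening": opening from 0.0 (shut) to 1.0 (fully open); "grasp_force": force on a finger pad.
Only numpy, scipy, OpenCV 4.12 (cv2) and the standard library are available. Lean on these libraries where they do the work, as an engineer would, in place of code of your own. Each camera call takes 0.05 s, during which the arm holds its last target. There are 200 camera calls.

## Task

The wing screw that locks the carton stop on the egg-packing table has worked loose. Screw it fully home by pushing its wings round clockwise (seen from above) with the fingertips, stroke after stroke and without ever pinching it, until it comes up against its stop with the red wing over the yellow line; then take the hand away. Leave the carton of eggs, the tape roll and the hand stamp where they are.

Things in the scene. Friction and masses are not known exactly. Their poses are not given: they have to be found in the camera images.
- carton_stop: Carton stop, fixed to the table: aluminium foot plate 10 mm thick (x -43 to 85, y -65 to 65 mm) and a green upright fence 220 mm long (parallel to y, at x -40 to -43), 61 mm high; the eggs stand behind it. Origin: on the table, below the screw's axis; z up; x points away from the fence along the yellow line on the plate. The side x > 0 is open: only the plate within 80 mm of the axis.
- fence_lip (a point): Middle of the free edge of the fence's lip: its top edge, bent over towards the screw (z 58 to 61 mm, x -26 to -43 mm, whole length; axes as the carton stop). The wings pass beneath it, a finger cannot go round there: push a wing round the open +x side only, then lift the finger and take the other wing.
- screw_centre (a point): On the screw's upright axis, half-way up its wings, 41 mm above the table (axes as the carton stop). A slim steel hub of radius 4.5 mm, two opposite wings in one line, one red, one black, each 7 mm thick, 22 mm tall (30 to 52 mm above the table), reaching 34 mm from the axis. Below the wings only a washer and boss of radius 14 mm, up to 28 mm above the table.
- wing_screw (a joint): Turn of the screw, rad; grows clockwise seen from above (tightening) to a hard stop at 12.566 (home). The red wing's angle from the stop's +x (yellow line), counter-clockwise, is 12.566 minus this value. Starts 1 to 2 turns short, so the red wing passes the line once or more before the end. Light steady friction, 0.03 N m; it stays where left and does not rise or sink noticeably.
- red_wing_tip (a point): Tip of the red wing, half-way up, 34 mm from the axis; x points from the axis along the wing, z up; the face to push (tightening) looks to +y. In the rules each wing is two halves: wing_screw_c0 red pushing half (4 mm thick), c1 red rear half (3 mm thick, top and end 2.5 mm short of c0), c2 and c3 the same for the black wing. Both halves of a wing pressed at once counts as a pinch.
- egg_carton: Loose open carton with six white eggs, about 104 x 154 mm, 68 mm tall, next to the fence on the side away from the screw. Origin: centre of its underside. Not to be disturbed.
- tape_roll_centre (a point): Centre of a loose roll of tan tape lying flat, 90 mm diameter, 48 mm tall. Not to be disturbed.
- stamp_centre (a point): Loose hand stamp, black foot 60 x 36 mm with a wooden handle, 72 mm tall; the point is half-way up. Not to be disturbed.

How it is judged (in metres and radians):
At the end, for the whole second after the job is handed in: The wing screw is fully home: within 0.25 rad (14 degrees) of its stop, at rest, and carton, tape roll and stamp are within 20 mm of where they stood (value of joint wing_screw above 12.316 rad and velocity of joint wing_screw between -0.05 and 0.05 rad/s and not (distance of egg_carton from where it was at the start of the episode above 0.02 m) and not (distance of tape_roll_centre from where it was at the start of the episode above 0.02 m) and not (distance of stamp_centre from where it was at the start of the episode above 0.02 m)); the robot touches nothing.
It fails at once if a wing is pinched: its pushing face and its rear face are pressed at the same time ((contact force between the fingers and wing_screw_c0 above 0.7 N and contact force between the fingers and wing_screw_c1 above 0.7 N) or (contact force between the fingers and wing_screw_c2 above 0.7 N and contact force between the fingers and wing_screw_c3 above 0.7 N)).
It fails at once if the screw is gripped across both wings: the pushing halves, or the rear halves, of both wings are pressed at the same time ((contact force between the fingers and wing_screw_c0 above 0.7 N and contact force between the fingers and wing_screw_c2 above 0.7 N) or (contact force between the fingers and wing_screw_c1 above 0.7 N and contact force between the fingers and wing_screw_c3 above 0.7 N)).
It fails at once if the egg carton, tape roll or stamp is shoved or lifted by more than 20 mm (distance of any of egg_carton, tape_roll_centre, stamp_centre from where it was at the start of the episode above 0.02 m).
It also fails if it takes over 69 s, if anything falls off the work surface, if the arm or the gripper's body presses on something with over 40 N, if the wrist force passes 120 N, or if a joint passes its speed limit or range.

## Working session

There is one attempt and no reset: what is moved stays moved. The work goes in short steps, Python scripts to look and compute and a shell command to move; the robot and the scene stay as the last step left them, time stands still between calls to the robot, and variables do not carry over. Pictures are saved under pics/ and viewed, at most 10 in all, crops included, and the job is handed in when it is done.

```bash
ls; mkdir -p pics; cat > h.py <<'E'
import numpy as np, cv2
from rig import r, grab_frame
def pts(f):
    z=f["z_map"];h,w=z.shape;fl=h/2/np.tan(np.radians(f["vertical_fov"])/2)
    u,v=np.meshgrid(np.arange(w),np.arange(h))
    P=np.stack([(u-f["cx"])/fl*z,(v-f["cy"])/fl*z,z,np.ones_like(z)],-1)
    return (P@np.array(f["cam_to_world"]).T)[...,:3]
E
python3 - <<'E'
from h import *
for n in ("top","scene"):
    f=grab_frame(n); np.savez(n+".npz",P=pts(f),px=f["pixels"],z=f["z_map"])
    cv2.imwrite(f"pics/{n}0.png",f["pixels"][...,::-1]); print(n,f["vertical_fov"],np.round(f["cam_to_world"],3).tolist())
s=r.sense();print(s)
E
```

```text
pics
top 53.4917761794744 [[-0.001, -0.999, 0.045, 568.456], [-1.0, -0.0, -0.022, 76.062], [0.022, -0.045, -0.999, 801.308], [0.0, 0.0, 0.0, 1.0]]
scene 43.463479256620474 [[-0.251, 0.701, -0.667, 1303.038], [0.968, 0.181, -0.174, 245.298], [-0.001, -0.69, -0.724, 854.859], [0.0, 0.0, 0.0, 1.0]]
{'clock': 0.1, 'qpos': array([ 1.24360517e+00,  3.53596579e-01,  1.63403417e+00, -2.00535415e-05,
        1.15522474e+00, -2.37858948e-03]), 'qvel': array([ 0.00041915, -0.00136605, -0.00340206,  0.00020189,  0.00061427,
       -0.00095996]), 'joint_efforts': array([ 1.23887618e-03, -6.06353688e+01, -3.42821968e+01,  1.90811475e-04,
        4.01649449e-03, -5.73163993e-05]), 'eef_pos': array([199.32323447, 591.94837849, 252.63664896]), 'tcp_rot': array([-3.14032978e+00,  1.53326392e-05,  2.81678821e+00]), 'contact_force': array([0.4485799 , 0.46983083, 0.28681988]), 'wrist_torque': array([-0.04024431,  0.00956908, -0.00549049]), 'grasp_force': 0.0, 'opening': 1.0020010778799409}
```

View pics/top0.png

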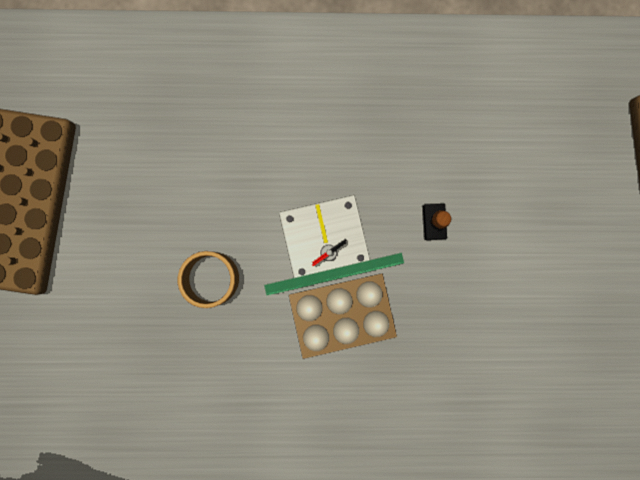

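View pics/scene0.png

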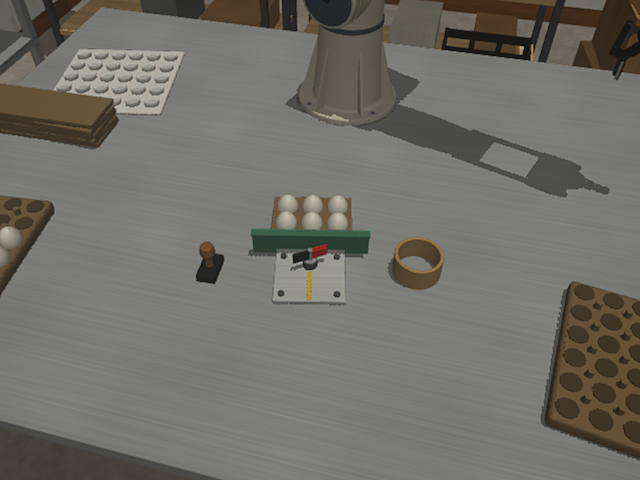

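The top view shows the screw hub at about (329,253), red wing toward (315,263), black toward (346,241), yellow line from (318,205) to (326,243), fence on the robot's side; tape roll at (208,279), stamp at (436,220). The scene view agrees.

```bash
cat >> h.py <<'E'
def ray(f,uv,zp):
    h=480;fl=h/2/np.tan(np.radians(f["vertical_fov"])/2);T=np.array(f["cam_to_world"])
    uv=np.atleast_2d(uv).astype(float)
    d=np.c_[(uv[:,0]-f["cx"])/fl,(uv[:,1]-f["cy"])/fl,np.ones(len(uv))]@T[:3,:3].T
    o=T[:3,3]; return o+d*((zp-o[2])/d[:,2])[:,None]
def mask(px,lo,hi,roi=None):
    m=cv2.inRange(cv2.cvtColor(px,cv2.COLOR_RGB2HSV),np.array(lo),np.array(hi))
    if roi: k=np.zeros_like(m);k[roi[1]:roi[3],roi[0]:roi[2]]=255;m&=k
    return m
def uv(m): y,x=np.nonzero(m); return np.c_[x,y]
def axis(p):
    c=p.mean(0);return c,np.linalg.svd(p-c)[2][0]
E
python3 - <<'E'
from h import *
f=grab_frame("top");px=f["pixels"];roi=(255,180,410,300);P=pts(f)
Y=ray(f,uv(mask(px,(22,150,120),(35,255,255),roi)),10)
R=ray(f,uv(mask(px,(0,180,100),(6,255,255),roi)),52);B=ray(f,uv(mask(px,(0,0,0),(179,255,35),(310,230,352,275))),52)
G=uv(mask(px,(65,100,30),(90,255,255),roi)); Gp=P[G[:,1],G[:,0]]; top=Gp[Gp[:,2]>50]
for n,q in (("Y",Y),("R",R),("B",B),("G",top)):
    c,d=axis(q[:,:2]);t=(q[:,:2]-c)@d
    print(n,len(q),c.round(1),"ang",np.degrees(np.arctan2(d[1],d[0])).round(1),"ext",t.min().round(1),t.max().round(1), (c+t.min()*d).round(1),(c+t.max()*d).round(1))
print("fence z",np.percentile(top[:,2],[5,50,95]))
for n,(u,v) in dict(plate=(300,230),tape=(182,279),stamp=(445,219),egg=(340,300),table=(480,300)).items(): print(n,P[v,u].round(1))
for q,n in ((R,'R'),(B,'B')):
  pass
k=uv(mask(px,(0,180,100),(6,255,255),roi));print("Rz",np.median(P[k[:,1],k[:,0]],0).round(1))
k=uv(mask(px,(0,0,0),(179,255,35),(310,230,352,275)));print("Bz",np.median(P[k[:,1],k[:,0]],0).round(1))
c=cv2.resize(px[190:300,250:410],None,fx=5,fy=5,interpolation=cv2.INTER_NEAREST);cv2.imwrite("pics/crop.png",c[...,::-1])
E
```

```text
Y 138 [633.4  66.1] ang -166.7 ext -32.1 31.8 [664.7  73.4] [602.4  58.8]
R 62 [574.1  69.3] ang 125.7 ext -12.9 14.1 [581.7  58.8] [565.9  80.7]
B 45 [594.9  39.9] ang 126.3 ext -13.9 12.0 [603.1  28.7] [587.8  49.6]
G 1379 [551.   47.7] ang -76.9 ext -108.2 110.2 [526.4 153.1] [576.  -59.6]
fence z [58.8320975  60.95957277 63.03934926]
plate [622.5 101.6   9.4]
tape [542.5 287.1  40.5]
stamp [ 635.7 -124.8   70.1]
egg [511.   38.2  68.9]
table [ 5.051e+02 -2.018e+02 -1.000e-01]
Rz [574.   68.7  51. ]
Bz [594.4  40.3  50.1]
```

View pics/crop.png

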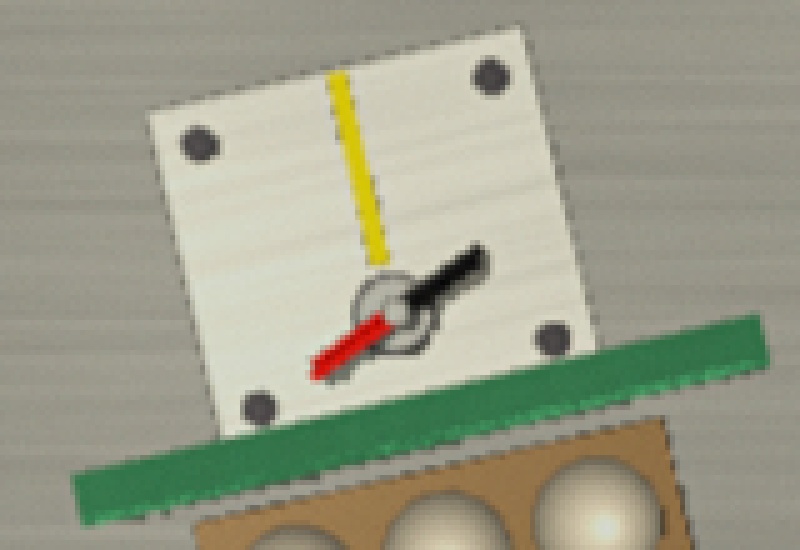

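Hub axis is at about (584.5, 54.6). Stop x is at 13.2° in the world, and the fence sits 34 mm from the axis, as it must. Red is at +112° in stop axes, so there are about 472° to go. Plan: push black from -68° to -120°, red from 60° to -120°, black from 60° to -120°, then red from 60° to home. Shut fingers, tool y along the wing.

```bash
cat >> h.py <<'E'
C=np.array([584.5,54.6]);A0=13.2
def rel(u=None,v=None,z=None,ang=None):
    """state in wing-like tool frame (tool y=u, tool x=v); prints needed rows-units shift to target"""
    s=r.sense();a,b,yw=s["tcp_rot"];p=s["eef_pos"];d=p[:2]-C
    ex=np.array([np.cos(yw),np.sin(yw)]);ey=np.array([np.sin(yw),-np.cos(yw)])
    w=(np.degrees(yw)-90-A0+180)%360-180
    print("t",round(s["clock"],2),"toolang(stop)",w.round(1),"v",(d@ex).round(1),"u",(d@ey).round(1),"z",p[2].round(1),"F",s["contact_force"].round(1),"open",round(s["opening"],2),"q6",s["qpos"][5].round(2),"tilt",round(a,3),round(b,3))
    if u is not None: print("shift units dx,dy,dz",((v-d@ex)/25).round(3),((u-d@ey)/25).round(3),((p[2]-z)/25).round(3), "turn",(None if ang is None else round((w-ang)/180,4)))
def wings():
    f=grab_frame("top");px=f["pixels"];roi=(310,230,352,275)
    R=ray(f,uv(mask(px,(0,180,80),(6,255,255),roi)),52)
    if len(R)>8:
        c=R[:,:2].mean(0)-C;print("red",len(R),"angle(stop)",round(np.degrees(np.arctan2(c[1],c[0]))-A0,1),"r",np.hypot(*c).round(1))
    else: print("red hidden",len(R))
    return f
E
for i in 1 2 3; do python3 -m inch '[[0,0,0,-0.95,-0.64,0,1],[0,0,0,-0.95,-0.64,0,1],[0,0,0,-0.95,-0.64,0,1],[0,0,0,-0.95,-0.64,0,1],[0,0,0,-0.95,-0.64,0,1],[0,0,0,-0.95,-0.64,0,1],[0,0,0,-0.95,-0.64,0,1],[0,0,0,-0.95,-0.64,0,1]]' 20; done
for i in 1 2; do python3 -m inch '[[0,0,0.0389,0,0,0,1],[0,0,0.0389,0,0,0,1],[0,0,0.0389,0,0,0,1],[0,0,0.0389,0,0,0,1],[0,0,0.0389,0,0,0,1],[0,0,0.0389,0,0,0,1],[0,0,0.0389,0,0,0,1],[0,0,0.0389,0,0,0,1]]'; done
python3 -m inch '[[0,0,0.0389,0,0,0,1],[0,0,0.0389,0,0,0,1],[0,0,0,0,0,0,1],[0,0,0,0,0,0,1]]'
python3 -c "
from h import *
rel(25,21,110,-68)
f=grab_frame('wrist');cv2.imwrite('pics/w1.png',f['pixels'][...,::-1])"
```

```text
clock: 0.82
eef_pos: [339.2, 409.1, 253.2]
tcp_rot: [-3.141, -0.0, 2.817]
contact_force: [1.1, 0.8, -0.7]
opening: -0.0
grasp_force: 0.0
clock: 1.48
eef_pos: [478.4, 227.1, 253.2]
tcp_rot: [-3.141, -0.0, 2.817]
contact_force: [0.6, -0.4, 0.3]
opening: 0.001
grasp_force: 0.0
clock: 2.15
eef_pos: [617.6, 45.2, 253.0]
tcp_rot: [-3.141, -0.001, 2.817]
contact_force: [0.3, -0.1, -0.5]
opening: 0.002
grasp_force: 0.0
clock: 2.82
eef_pos: [616.9, 46.5, 253.0]
tcp_rot: [-3.141, -0.0, 1.833]
contact_force: [0.7, 0.3, 0.1]
opening: 0.003
grasp_force: 0.0
clock: 3.48
eef_pos: [616.9, 46.5, 253.0]
tcp_rot: [-3.141, 0.0, 0.855]
contact_force: [0.7, -0.6, -0.6]
opening: 0.001
grasp_force: 0.0
clock: 3.82
eef_pos: [617.0, 46.5, 253.1]
tcp_rot: [-3.141, 0.0, 0.621]
contact_force: [-0.9, -0.2, -0.6]
opening: 0.0
grasp_force: 0.0
t 3.82 toolang(stop) -67.6 v 21.7 u 25.5 z 253.1 F [-0.9 -0.2 -0.6] open 0.0 q6 1.02 tilt -3.141 0.0
shift units dx,dy,dz -0.028 -0.019 5.723 turn 0.0021
```

View pics/w1.png

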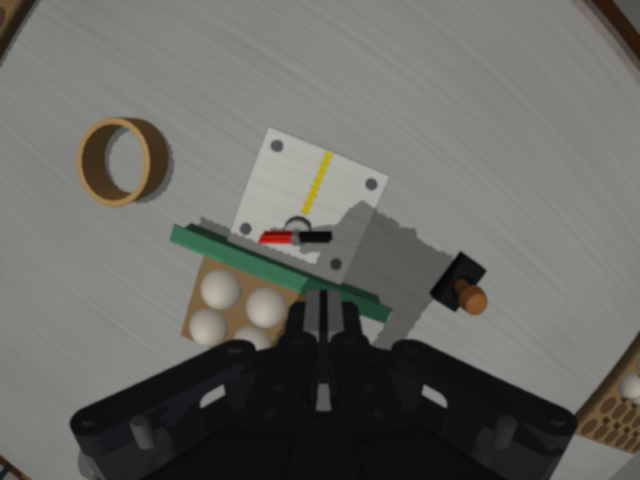

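The wrist view shows black and red wings level in the image at (315,237) and (275,238), so the tool is aligned with the wing. Fingertips are shut at about (322,295). Lowering on the +x side of the black wing.

```bash
python3 -m inch '[[0,0,0.002,-0.028,-0.02,0.9,1],[0,0,0,0,0,0.95,1],[0,0,0,0,0,0.95,1],[0,0,0,0,0,0.95,1],[0,0,0,0,0,0.95,1],[0,0,0,0,0,0.95,1],[0,0,0,0,0,0.95,1],[0,0,0,0,0,0.6,1]]'
python3 -m inch '[[0,0,0,0,0,0.3,1],[0,0,0,0,0,0.3,1],[0,0,0,0,0,0,1]]'
python3 -c "
from h import *
rel(25,15,58,-68)
f=grab_frame('wrist');cv2.imwrite('pics/w2.png',f['pixels'][...,::-1])"
```

```text
clock: 4.53
eef_pos: [615.1, 46.4, 70.9]
tcp_rot: [-3.14, 0.002, 0.615]
contact_force: [-0.1, -0.2, -0.0]
opening: 0.002
grasp_force: 0.0
clock: 4.78
eef_pos: [615.8, 46.5, 57.4]
tcp_rot: [-3.141, 0.001, 0.612]
contact_force: [-0.7, 0.4, -0.3]
opening: -0.0
grasp_force: 0.0
t 4.78 toolang(stop) -68.1 v 21.0 u 24.7 z 57.4 F [-0.7  0.4 -0.3] open -0.0 q6 1.03 tilt -3.141 0.001
shift units dx,dy,dz -0.239 0.014 -0.026 turn -0.0006
```

View pics/w2.png

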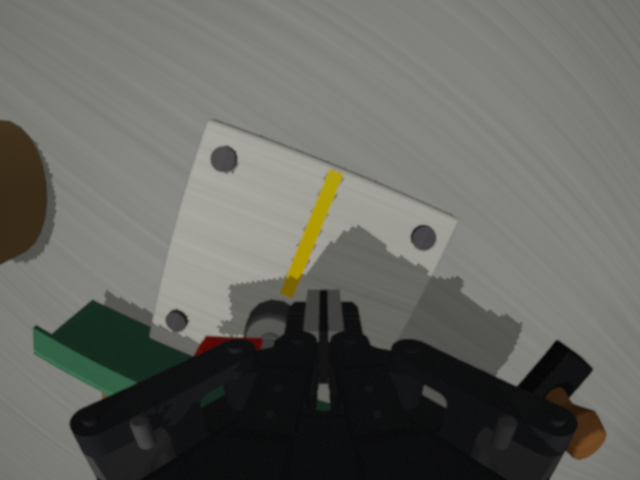

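The fingers stand beside the hub on the open side, the plate boss at (270,320) is clear, and there is no contact. Push stroke 1.

```bash
python3 -m inch '[[0,0,0,-0.12,0,0,1],[0,0,0,-0.12,0.015,0,1],[0,0,0.0278,-0.09,0.0485,0,1],[0,0,0.0278,-0.09,0.0485,0,1],[0,0,0.0278,-0.09,0.0485,0,1],[0,0,0.0278,-0.09,0.0485,0,1],[0,0,0.0278,-0.09,0.0485,0,1],[0,0,0.0278,-0.09,0.0485,0,1]]'
python3 -m inch '[[0,0,0.0278,-0.09,0.0485,0,1],[0,0,0.0278,-0.09,0.0485,0,1],[0,0,0.0278,-0.09,0.0485,0,1],[0,0,0.0278,-0.09,0.0485,0,1],[0,0,0,0,0,0,1]]'
python3 -c "
from h import *
rel(25,15,58,-118);wings()"
```

```text
clock: 5.5
eef_pos: [602.6, 30.7, 59.4]
tcp_rot: [3.141, -0.002, 0.083]
contact_force: [1.4, -1.2, -1.0]
opening: -0.003
grasp_force: 0.6
clock: 5.92
eef_pos: [593.0, 26.2, 59.3]
tcp_rot: [-3.141, -0.001, -0.266]
contact_force: [0.8, -0.8, -0.0]
opening: 0.003
grasp_force: 0.0
t 5.92 toolang(stop) -118.5 v 15.6 u 25.2 z 59.3 F [ 0.8 -0.8 -0. ] open 0.0 q6 1.88 tilt -3.141 -0.001
shift units dx,dy,dz -0.026 -0.007 0.052 turn -0.0026
red hidden 0
```

```bash
python3 -m inch '[[0,0,0,0.25,0,0,1],[0,0,0,0,0,-0.9,1],[0,0,0,0,0,-0.9,1],[0,0,-0.0333,0.1,-0.0975,0,1],[0,0,-0.0333,0.1,-0.0975,0,1],[0,0,-0.0333,0.1,-0.0975,0,1],[0,0,-0.0333,0.1,-0.0975,0,1],[0,0,-0.0333,0.1,-0.0975,0,1]]'
for i in 1 2 3; do python3 -m inch '[[0,0,-0.0333,0.1,-0.0975,0,1],[0,0,-0.0333,0.1,-0.0975,0,1],[0,0,-0.0333,0.1,-0.0975,0,1],[0,0,-0.0333,0.1,-0.0975,0,1],[0,0,-0.0333,0.1,-0.0975,0,1],[0,0,-0.0333,0.1,-0.0975,0,1],[0,0,-0.0333,0.1,-0.0975,0,1],[0,0,-0.0333,0.1,-0.0975,0,1]]'; done
python3 -m inch '[[0,0,-0.0333,0.1,-0.0975,0,1],[0,0,0,0,0,0,1]]'
python3 -c "
from h import *
rel(25,20,58,62);wings()
f=grab_frame('wrist');cv2.imwrite('pics/w3.png',f['pixels'][...,::-1])"
```

```text
clock: 6.63
eef_pos: [612.6, 36.4, 103.7]
tcp_rot: [3.141, -0.001, 0.268]
contact_force: [0.6, 0.1, 0.5]
opening: 0.001
grasp_force: 0.0
clock: 7.3
eef_pos: [617.1, 63.3, 103.6]
tcp_rot: [3.141, -0.0, 1.105]
contact_force: [0.3, -0.4, 0.1]
opening: -0.003
grasp_force: 0.0
clock: 7.97
eef_pos: [600.2, 84.6, 103.5]
tcp_rot: [3.141, 0.0, 1.942]
contact_force: [-0.4, -0.9, 0.0]
opening: -0.0
grasp_force: 0.0
clock: 8.63
eef_pos: [573.1, 86.3, 103.6]
tcp_rot: [3.141, 0.0, 2.779]
contact_force: [-0.1, -1.1, 0.5]
opening: 0.002
grasp_force: 0.0
clock: 8.8
eef_pos: [569.3, 84.8, 103.5]
tcp_rot: [-3.142, -0.0, 2.883]
contact_force: [-0.1, -0.1, -1.2]
opening: -0.003
grasp_force: 0.0
t 8.8 toolang(stop) 62.0 v 22.4 u 25.3 z 103.5 F [-0.1 -0.1 -1.2] open -0.0 q6 -1.17 tilt -3.142 -0.0
shift units dx,dy,dz -0.095 -0.012 1.818 turn -0.0001
red hidden 0
```

View pics/w3.png

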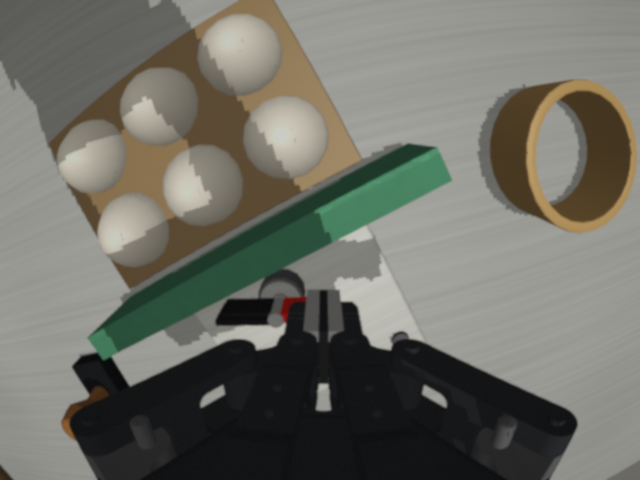

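The wings are level in the image: black (245,312), hub (277,308), red under the fingers at (295,308). So red is at about 62° as planned. Lowering behind red, then checking before the stroke.

```bash
python3 -m inch '[[0,0,0,-0.116,0.108,0,1],[0,0,0,0,0,0,1],[0,0,0,0,0,0.6,1],[0,0,0,0,0,0.4,1],[0,0,0,0,0,0.4,1],[0,0,0,0,0,0.4,1],[0,0,0,0,0,0,1]]'
python3 -c "
from h import *
rel(28,15,58,62)"
```

```text
clock: 9.48
eef_pos: [571.6, 86.6, 56.0]
tcp_rot: [-3.14, -0.003, 2.876]
contact_force: [-0.4, -0.4, -0.1]
opening: 0.001
grasp_force: 0.0
t 9.48 toolang(stop) 61.6 v 20.9 u 27.4 z 56.0 F [-0.4 -0.4 -0.1] open 0.0 q6 -1.16 tilt -3.14 -0.003
shift units dx,dy,dz -0.235 0.022 -0.08 turn -0.0025
```

Clear of the wing and lip. Stroke 2, red 62° → -118°.

```bash
python3 -m inch '[[0,0,0,-0.1,0.02,0,1],[0,0,0,-0.1,0,0,1],[0,0,0.0333,-0.12,0.0566,0,1],[0,0,0.0333,-0.12,0.0566,0,1],[0,0,0.0333,-0.12,0.0566,0,1],[0,0,0.0333,-0.12,0.0566,0,1],[0,0,0.0333,-0.12,0.0566,0,1],[0,0,0.0333,-0.12,0.0566,0,1]]'
python3 -c "
from h import *
rel(28,15,58,26);wings()"
python3 -m inch '[[0,0,0.0333,-0.12,0.0566,0,1],[0,0,0.0333,-0.12,0.0566,0,1],[0,0,0.0333,-0.12,0.0566,0,1],[0,0,0.0333,-0.12,0.0566,0,1],[0,0,0.0333,-0.12,0.0566,0,1],[0,0,0.0333,-0.12,0.0566,0,1],[0,0,0.0333,-0.12,0.0566,0,1],[0,0,0.0333,-0.12,0.0566,0,1]]'
python3 -c "
from h import *
rel(28,15,58,-22);wings()"
```

```text
clock: 10.15
eef_pos: [597.8, 84.3, 58.9]
tcp_rot: [3.141, 0.0, 2.243]
contact_force: [-1.4, 0.6, -0.4]
opening: -0.002
grasp_force: 0.5
t 10.15 toolang(stop) 25.3 v 14.9 u 28.9 z 58.9 F [-1.4  0.6 -0.4] open -0.0 q6 -0.53 tilt 3.141 0.0
shift units dx,dy,dz 0.004 -0.035 0.035 turn -0.0038
red hidden 0
clock: 10.87
eef_pos: [615.5, 65.5, 58.9]
tcp_rot: [3.141, -0.0, 1.409]
contact_force: [-0.9, 0.7, 0.2]
opening: -0.003
grasp_force: 0.5
t 10.87 toolang(stop) -22.5 v 15.7 u 28.9 z 58.9 F [-0.9  0.7  0.2] open -0.0 q6 0.27 tilt 3.141 -0.0
shift units dx,dy,dz -0.029 -0.035 0.035 turn -0.0027
red hidden 0
```

Contact force is about 1.5 N with tracking on plan. Finishing this stroke, then backing off, lifting and returning on the arc.

```bash
python3 -m inch '[[0,0,0.0333,-0.135,0.0566,0,1],[0,0,0.0333,-0.12,0.0566,0,1],[0,0,0.0333,-0.12,0.0566,0,1],[0,0,0.0333,-0.12,0.0566,0,1],[0,0,0.0333,-0.12,0.0566,0,1],[0,0,0.0333,-0.12,0.0566,0,1],[0,0,0.0333,-0.12,0.0566,0,1],[0,0,0.0333,-0.12,0.0566,0,1]]'
python3 -m inch '[[0,0,0.0333,-0.12,0.0566,0,1],[0,0,0.0333,-0.12,0.0566,0,1],[0,0,0.0333,-0.12,0.0566,0,1],[0,0,0.0333,-0.12,0.0566,0,1],[0,0,0.0333,-0.12,0.0566,0,1],[0,0,0.0333,-0.12,0.0566,0,1],[0,0,0,0,0,0,1]]'
python3 -c "
from h import *
rel(28,15,58,-118);wings()"
python3 -m inch '[[0,0,0,0.25,0,0,1],[0,0,0,0,0,-0.9,1],[0,0,0,0,0,-0.9,1],[0,0,-0.0333,0.1,-0.0975,0,1],[0,0,-0.0333,0.1,-0.0975,0,1],[0,0,-0.0333,0.1,-0.0975,0,1],[0,0,-0.0333,0.1,-0.0975,0,1],[0,0,-0.0333,0.1,-0.0975,0,1]]'
for i in 1 2 3; do python3 -m inch '[[0,0,-0.0333,0.1,-0.0975,0,1],[0,0,-0.0333,0.1,-0.0975,0,1],[0,0,-0.0333,0.1,-0.0975,0,1],[0,0,-0.0333,0.1,-0.0975,0,1],[0,0,-0.0333,0.1,-0.0975,0,1],[0,0,-0.0333,0.1,-0.0975,0,1],[0,0,-0.0333,0.1,-0.0975,0,1],[0,0,-0.0333,0.1,-0.0975,0,1]]'; done
python3 -m inch '[[0,0,-0.0333,0.1,-0.0975,0,1],[0,0,0,0,0,0,1]]'
python3 -c "
from h import *
rel(28,19.5,58,62)
f=grab_frame('wrist');cv2.imwrite('pics/w4.png',f['pixels'][...,::-1])"
```

```text
clock: 11.58
eef_pos: [613.8, 39.3, 59.0]
tcp_rot: [3.14, -0.002, 0.574]
contact_force: [1.7, -0.4, -0.1]
opening: 0.002
grasp_force: 0.6
clock: 12.17
eef_pos: [598.8, 25.7, 58.9]
tcp_rot: [3.142, -0.001, -0.054]
contact_force: [0.7, -0.4, 0.1]
opening: -0.005
grasp_force: 0.0
t 12.17 toolang(stop) -106.3 v 15.8 u 28.1 z 58.9 F [ 0.7 -0.4  0.1] open -0.01 q6 1.67 tilt 3.142 -0.001
shift units dx,dy,dz -0.033 -0.005 0.037 turn 0.065
red hidden 0
clock: 12.88
eef_pos: [615.9, 39.7, 103.6]
tcp_rot: [3.141, -0.001, 0.48]
contact_force: [-0.3, 0.1, -0.4]
opening: 0.001
grasp_force: 0.0
clock: 13.55
eef_pos: [614.7, 67.0, 103.4]
tcp_rot: [3.141, -0.0, 1.317]
contact_force: [0.5, -0.1, -0.6]
opening: 0.0
grasp_force: 0.0
clock: 14.22
eef_pos: [593.8, 84.4, 103.4]
tcp_rot: [3.141, 0.0, 2.154]
contact_force: [0.1, 1.0, -0.2]
opening: 0.004
grasp_force: 0.0
clock: 14.88
eef_pos: [566.9, 80.4, 103.5]
tcp_rot: [3.141, 0.0, 2.991]
contact_force: [0.2, 0.2, -0.3]
opening: -0.003
grasp_force: 0.0
clock: 15.05
eef_pos: [563.6, 78.1, 103.3]
tcp_rot: [-3.142, -0.0, 3.094]
contact_force: [0.7, 0.6, 0.9]
opening: 0.003
grasp_force: 0.0
t 15.05 toolang(stop) 74.1 v 22.0 u 22.5 z 103.3 F [0.7 0.6 0.9] open 0.0 q6 -1.39 tilt -3.142 -0.0
shift units dx,dy,dz -0.101 0.22 1.814 turn 0.067
```

View pics/w4.png

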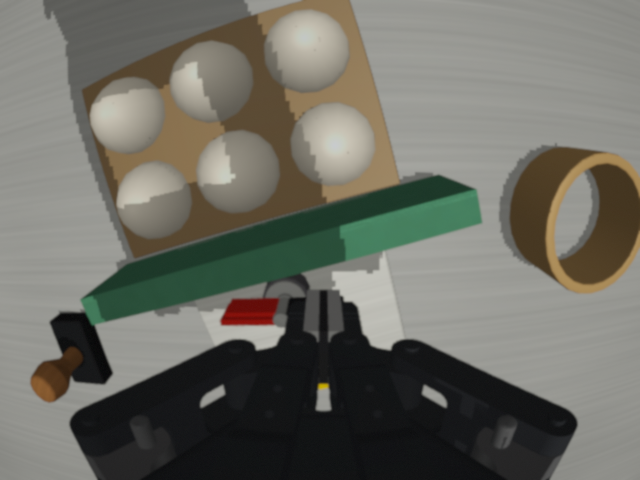

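Now black is under the fingers at about 74° (that stroke was 28 rows, so it ended 12° early). The red wing at (250,312) is level, so the alignment is right. I'll take black further out (u = 36) to keep clear of the lip.

```bash
python3 -m inch '[[0,0,0,-0.18,0.54,0,1],[0,0,0,0,0,0.3,1],[0,0,0,0,0,0.3,1],[0,0,0,0,0,0.3,1],[0,0,0,0,0,0,1]]'
python3 -c "
from h import *
rel(36,17.5,58,74)"
python3 -m inch '[[0,0,0,0,0,0.15,1],[0,0,0,0,0,0.15,1],[0,0,0,0,0,0.15,1],[0,0,0,0,0,0.15,1],[0,0,0,0,0,0.15,1],[0,0,0,0,0,0.15,1],[0,0,0,0,0,0,1]]'
python3 -c "
from h import *
rel(36,15,58,74)"
```

```text
clock: 15.52
eef_pos: [567.4, 91.2, 78.6]
tcp_rot: [-3.141, -0.003, 3.085]
contact_force: [-0.5, 0.1, 0.8]
opening: 0.0
grasp_force: 0.0
t 15.52 toolang(stop) 73.6 v 19.2 u 35.6 z 78.6 F [-0.5  0.1  0.8] open 0.0 q6 -1.36 tilt -3.141 -0.003
shift units dx,dy,dz -0.066 0.017 0.825 turn -0.0025
clock: 16.1
eef_pos: [568.3, 91.2, 57.5]
tcp_rot: [-3.141, -0.001, 3.085]
contact_force: [0.1, -0.0, 0.5]
opening: 0.001
grasp_force: 0.0
t 16.1 toolang(stop) 73.6 v 18.3 u 35.7 z 57.5 F [ 0.1 -0.   0.5] open 0.0 q6 -1.36 tilt -3.141 -0.001
shift units dx,dy,dz -0.13 0.013 -0.02 turn -0.0025
```

```bash
python3 -m inch '[[0,0,0,-0.13,0,0,1],[0,0,0.0333,-0.15,0.045,0,1],[0,0,0.0333,-0.15,0.045,0,1],[0,0,0.0333,-0.15,0.045,0,1],[0,0,0.0333,-0.15,0.045,0,1],[0,0,0.0333,-0.15,0.045,0,1],[0,0,0.0333,-0.15,0.045,0,1],[0,0,0.0333,-0.15,0.045,0,1]]'
python3 -m inch '[[0,0,0.0333,-0.142,0.045,0,1],[0,0,0.0333,-0.142,0.045,0,1],[0,0,0.0333,-0.142,0.045,0,1],[0,0,0.0333,-0.142,0.045,0,1],[0,0,0.0333,-0.142,0.045,0,1],[0,0,0.0333,-0.142,0.045,0,1],[0,0,0.0333,-0.142,0.045,0,1],[0,0,0.0333,-0.142,0.045,0,1]]'
python3 -c "
from h import *
rel(32,15,58,-16);wings()"
```

```text
clock: 16.77
eef_pos: [599.2, 89.4, 58.5]
tcp_rot: [3.141, -0.0, 2.348]
contact_force: [-1.1, 2.2, -0.2]
opening: -0.003
grasp_force: 0.6
clock: 17.43
eef_pos: [618.8, 67.5, 58.7]
tcp_rot: [3.14, -0.0, 1.511]
contact_force: [1.0, 0.7, -0.3]
opening: -0.0
grasp_force: 0.6
t 17.43 toolang(stop) -16.6 v 14.9 u 33.5 z 58.7 F [ 1.   0.7 -0.3] open -0.0 q6 0.17 tilt 3.14 -0.0
shift units dx,dy,dz 0.004 -0.058 0.027 turn -0.0036
red 27 angle(stop) -192.0 r 15.5
```

```bash
python3 -m inch '[[0,0,0.0333,-0.138,0.045,0,1],[0,0,0.0333,-0.138,0.045,0,1],[0,0,0.0333,-0.138,0.045,0,1],[0,0,0.0333,-0.138,0.045,0,1],[0,0,0.0333,-0.138,0.045,0,1],[0,0,0.0333,-0.138,0.045,0,1],[0,0,0.0333,-0.138,0.045,0,1],[0,0,0.0333,-0.138,0.045,0,1]]'
python3 -m inch '[[0,0,0.0333,-0.13,0.045,0,1],[0,0,0.0333,-0.13,0.045,0,1],[0,0,0.0333,-0.13,0.045,0,1],[0,0,0.0333,-0.13,0.045,0,1],[0,0,0.0333,-0.13,0.045,0,1],[0,0,0.0333,-0.13,0.045,0,1],[0,0,0.0333,-0.13,0.045,0,1],[0,0,0.0333,-0.13,0.045,0,1]]'
python3 -m inch '[[0,0,0.0333,-0.125,0.045,0,1],[0,0,0,0,0,0,1]]'
python3 -c "
from h import *
rel(28,15,58,-118)"
python3 -m inch '[[0,0,0,0.25,0,0,1],[0,0,0,0,0,-0.9,1],[0,0,0,0,0,-0.9,1],[0,0,-0.0333,0.11,-0.0975,0,1],[0,0,-0.0333,0.11,-0.0975,0,1],[0,0,-0.0333,0.11,-0.0975,0,1],[0,0,-0.0333,0.11,-0.0975,0,1],[0,0,-0.0333,0.11,-0.0975,0,1]]'
for i in 1 2 3; do python3 -m inch '[[0,0,-0.0333,0.11,-0.0975,0,1],[0,0,-0.0333,0.11,-0.0975,0,1],[0,0,-0.0333,0.11,-0.0975,0,1],[0,0,-0.0333,0.11,-0.0975,0,1],[0,0,-0.0333,0.11,-0.0975,0,1],[0,0,-0.0333,0.11,-0.0975,0,1],[0,0,-0.0333,0.11,-0.0975,0,1],[0,0,-0.0333,0.11,-0.0975,0,1]]'; done
python3 -m inch '[[0,0,-0.0333,0.11,-0.0975,0,1],[0,0,0,0,0,0,1]]'
python3 -c "
from h import *
rel(29,18.5,58,62)
f=grab_frame('wrist');cv2.imwrite('pics/w5.png',f['pixels'][...,::-1])"
```

```text
clock: 18.15
eef_pos: [615.7, 39.2, 58.7]
tcp_rot: [3.141, -0.001, 0.676]
contact_force: [0.8, -0.1, -0.3]
opening: 0.001
grasp_force: 0.6
clock: 18.82
eef_pos: [594.2, 23.0, 58.7]
tcp_rot: [3.142, -0.001, -0.16]
contact_force: [1.8, -0.5, 1.2]
opening: -0.001
grasp_force: 0.6
clock: 18.98
eef_pos: [590.2, 22.5, 58.6]
tcp_rot: [3.142, -0.0, -0.265]
contact_force: [-0.6, -0.1, -0.9]
opening: 0.001
grasp_force: 0.0
t 18.98 toolang(stop) -118.4 v 13.9 u 29.5 z 58.6 F [-0.6 -0.1 -0.9] open 0.0 q6 1.87 tilt 3.142 -0.0
shift units dx,dy,dz 0.043 -0.061 0.023 turn -0.0021
clock: 19.65
eef_pos: [611.5, 32.4, 103.5]
tcp_rot: [3.141, -0.001, 0.271]
contact_force: [-0.2, 0.5, -0.1]
opening: -0.004
grasp_force: 0.0
clock: 20.32
eef_pos: [617.5, 60.4, 103.4]
tcp_rot: [3.141, -0.0, 1.108]
contact_force: [0.6, 0.0, 0.7]
opening: -0.001
grasp_force: 0.0
clock: 20.98
eef_pos: [600.8, 83.7, 103.4]
tcp_rot: [3.141, 0.0, 1.945]
contact_force: [-0.2, 0.1, 0.1]
opening: -0.002
grasp_force: 0.0
clock: 21.65
eef_pos: [572.4, 86.9, 103.4]
tcp_rot: [3.141, 0.0, 2.782]
contact_force: [-0.2, 0.8, -0.1]
opening: 0.002
grasp_force: 0.0
clock: 21.82
eef_pos: [568.4, 85.4, 103.3]
tcp_rot: [-3.141, -0.0, 2.885]
contact_force: [0.4, -0.3, 0.3]
opening: -0.0
grasp_force: 0.0
t 21.82 toolang(stop) 62.1 v 23.4 u 25.7 z 103.3 F [ 0.4 -0.3  0.3] open -0.0 q6 -1.17 tilt -3.141 -0.0
shift units dx,dy,dz -0.197 0.131 1.813 turn 0.0005
```

View pics/w5.png

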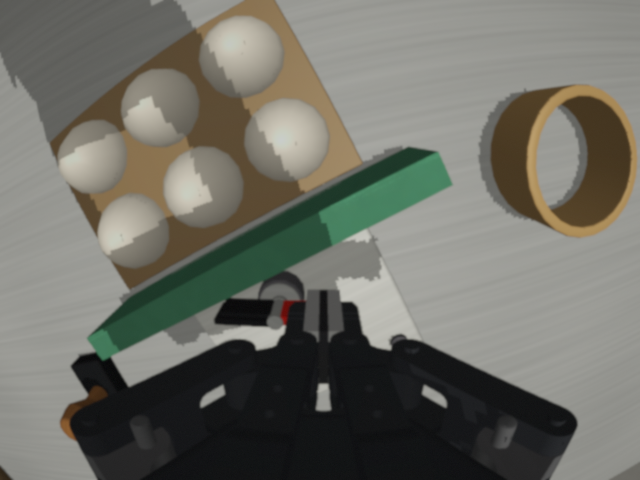

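Red is under the fingers again at about 60° (black (247,313), hub (277,310)). Last stroke.

```bash
python3 -m inch '[[0,0,0,-0.197,0.131,0,1],[0,0,0,0,0,0,1],[0,0,0,0,0,0.6,1],[0,0,0,0,0,0.4,1],[0,0,0,0,0,0.4,1],[0,0,0,0,0,0.4,1],[0,0,0,0,0,0,1]]'
python3 -c "
from h import *
rel(28,15,58,62)"
python3 -m inch '[[0,0,0,-0.07,0,0,1],[0,0,0,-0.07,0,0,1],[0,0,0.0333,-0.12,0.0566,0,1],[0,0,0.0333,-0.12,0.0566,0,1],[0,0,0.0333,-0.12,0.0566,0,1],[0,0,0.0333,-0.12,0.0566,0,1],[0,0,0.0333,-0.12,0.0566,0,1],[0,0,0.0333,-0.12,0.0566,0,1]]'
python3 -m inch '[[0,0,0.0333,-0.12,0.0566,0,1],[0,0,0.0333,-0.12,0.0566,0,1],[0,0,0.0111,-0.04,0.019,0,1],[0,0,0,0,0,0,1]]'
python3 -c "
from h import *
rel(28,15,58,0);wings()"
```

```text
clock: 22.45
eef_pos: [572.6, 87.1, 56.0]
tcp_rot: [-3.14, -0.003, 2.876]
contact_force: [-0.5, -0.4, 0.8]
opening: 0.002
grasp_force: 0.0
t 22.45 toolang(stop) 61.6 v 20.0 u 28.3 z 56.0 F [-0.5 -0.4  0.8] open 0.0 q6 -1.16 tilt -3.14 -0.003
shift units dx,dy,dz -0.2 -0.011 -0.081 turn -0.0024
clock: 23.12
eef_pos: [597.2, 84.8, 58.9]
tcp_rot: [3.141, 0.0, 2.243]
contact_force: [-1.2, 0.1, 0.0]
opening: 0.001
grasp_force: 0.5
clock: 23.45
eef_pos: [604.3, 80.7, 59.0]
tcp_rot: [3.14, 0.0, 2.002]
contact_force: [-0.0, -0.1, 0.8]
opening: 0.004
grasp_force: 0.0
t 23.45 toolang(stop) 11.5 v 15.5 u 28.9 z 59.0 F [-0.  -0.1  0.8] open 0.0 q6 -0.3 tilt 3.14 0.0
shift units dx,dy,dz -0.018 -0.035 0.038 turn 0.064
red hidden 0
```

Now creeping the last 12° against the stop.

```bash
python3 -m inch '[[0,0,0.0111,-0.055,0.018,0,1],[0,0,0.0111,-0.04,0.018,0,1],[0,0,0.0111,-0.04,0.018,0,1],[0,0,0.0111,-0.04,0.018,0,1],[0,0,0.0111,-0.04,0.018,0,1],[0,0,0,0,0,0,1]]'
python3 -c "
from h import *
rel(28,15,58,0);wings()"
python3 -m inch '[[0,0,0.0056,-0.02,0.009,0,1],[0,0,0.0056,-0.02,0.009,0,1],[0,0,0,0,0,0,1]]'
```

```text
clock: 24.0
eef_pos: [608.1, 76.7, 58.8]
tcp_rot: [3.14, 0.0, 1.83]
contact_force: [-0.9, -0.2, 0.4]
opening: -0.001
grasp_force: 0.1
t 24.0 toolang(stop) 1.6 v 15.3 u 28.5 z 58.8 F [-0.9 -0.2  0.4] open -0.0 q6 -0.14 tilt 3.14 0.0
shift units dx,dy,dz -0.014 -0.02 0.032 turn 0.0091
red hidden 0
clock: 24.3
eef_pos: [608.4, 75.8, 58.5]
tcp_rot: [3.141, 0.0, 1.794]
contact_force: [1.0, 0.0, -0.1]
opening: -0.001
grasp_force: 0.3
```

```bash
python3 -m inch '[[0,0,0,-0.04,0,0,1],[0,0,0,0,0,0,1]]'
python3 -m inch '[[0,0,0,-0.04,0,0,1],[0,0,0,0,0,0,1]]'
python3 -c "
from h import *
rel(28,15,58,0)"
```

```text
clock: 24.47
eef_pos: [608.5, 75.3, 58.4]
tcp_rot: [3.141, -0.001, 1.795]
contact_force: [-1.4, 4.1, 1.3]
opening: -0.004
grasp_force: 2.1
clock: 24.63
eef_pos: [608.5, 75.0, 58.4]
tcp_rot: [3.141, -0.002, 1.794]
contact_force: [-2.0, 9.9, 1.3]
opening: 0.004
grasp_force: 4.7
t 24.63 toolang(stop) -0.4 v 14.6 u 28.0 z 58.4 F [-2.   9.9  1.3] open 0.0 q6 -0.11 tilt 3.141 -0.002
shift units dx,dy,dz 0.016 0.001 0.015 turn -0.0022
```

The force rises to 10 N without movement at 0°, so it is on the hard stop. Backing off, lifting, moving aside and verifying.

```bash
python3 -m inch '[[0,0,0,0.15,0,0,1],[0,0,0,0.2,0,0,1],[0,0,0,0,0,-0.9,1],[0,0,0,0,0,-0.9,1],[0,0,0,0,0,-0.9,1],[0,0,0,0,0,-0.9,1],[0,0,0,0,0,-0.9,1],[0,0,0,0,0,-0.9,1]]'
for i in 1 2; do python3 -m inch '[[0,0,0,0.9,0,0,1],[0,0,0,0.9,0,0,1],[0,0,0,0.9,0,0,1],[0,0,0,0.9,0,0,1],[0,0,0,0.9,0,0,1],[0,0,0,0.9,0,0,1],[0,0,0,0.9,0,0,1],[0,0,0,0,0,0,1]]'; done
python3 -c "
from h import *
f=wings();rel();px=f['pixels']
c=cv2.resize(px[170:370,170:460],None,fx=2.7,fy=2.7);cv2.imwrite('pics/end.png',c[...,::-1])"
```

```text
clock: 25.3
eef_pos: [606.4, 82.3, 194.2]
tcp_rot: [-3.141, 0.0, 1.795]
contact_force: [-0.2, 0.4, 1.3]
opening: -0.002
grasp_force: 0.0
clock: 25.97
eef_pos: [570.8, 239.1, 193.2]
tcp_rot: [-3.142, -0.001, 1.797]
contact_force: [-0.6, -0.1, 0.4]
opening: -0.001
grasp_force: 0.0
clock: 26.63
eef_pos: [536.1, 392.4, 193.2]
tcp_rot: [3.141, -0.001, 1.797]
contact_force: [-0.6, -0.2, 1.0]
opening: 0.002
grasp_force: 0.0
red 67 angle(stop) 1.1 r 18.5
t 26.68 toolang(stop) -0.2 v 338.3 u 28.4 z 193.0 F [ 0.4 -0.1 -0. ] open -0.0 q6 0.4 tilt -3.142 0.0
```

View pics/end.png

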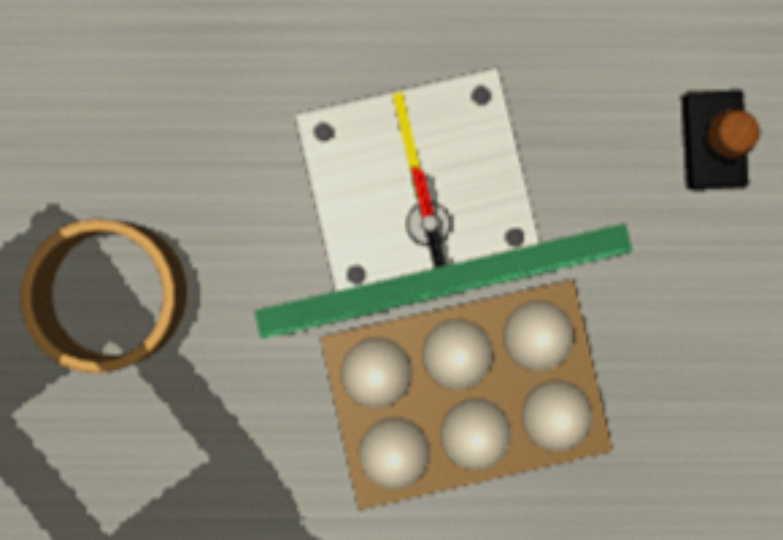

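The red wing lies over the yellow line (422,190). Tape roll, stamp and carton are in place, and the hand is clear.

```bash
python3 -c "
from rig import r
print(r.sign_off())"
```

```text
the job is handed in; nothing more can be done
None
```

The wing screw is home against its stop, with the red wing about 1° from the yellow line; the carton, tape roll and stamp look unmoved, the hand is clear, and I handed the job in at about 27 s (sign-off returned no verdict).

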